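# Turn the nested tray to stack

## Robot

A 6-joint arm with a two-finger parallel gripper is mounted at the origin on a cart in front of the work surface, level with it; the furniture and walls round the work are solid. World frame = base frame: x ahead of the robot, y to its left, z up, the work surface at z = 0. Lengths are in m, angles in degrees, forces in N, time in s.
With the tool pointing down it reaches from about 0.375 to 0.9 m from the base axis. Payload 3.1 kg.
Tool frame: the origin (TCP) lies midway between the tips of the shut fingers; the grasp point (between the pads) lies 19 mm behind it; z points along the fingers, y is the direction in which the jaws open and shut (so a half turn about z gives the same grasp; the last joint's range is limited). The gripper opens to 87 mm and grips with 3 to 60 N. Pads are 19 mm wide; open, the fingers measure 117 mm over their backs; the gripper's body (75 mm by 190 mm) begins 51 mm behind the grasp point.
Start: joints at [52.97, 30.224, 82.088, -0, 67.689, -10.227], TCP at [0.282, 0.558, 0.223] pointing down, gripper open.
Joint ranges: [-176.69, 176.69], [-43.24, 126.21], [12.49, 139.97], [-82, 262], [0, 151.66], [-163.58, 163.58]. Speed limits (degrees/s): [159.86, 159.86, 180, 180, 180, 180].

## Interface

Orientations are given as a 3x3 rotation matrix whose columns are the frame's x, y, z axes.
In Python, from rig import bot gives the robot as it stands.
- The arm moves only by the tool carry_out, never from a script. Its arguments are lists of equal length, an entry for each row: "grip": the gripper's target within -1 to 1 (fully open at 1, half-way at 0, shut at -1); "slide": the shift along the tool's x, y, z in mm, a list of three; "twist": the turn, a rotation vector about the tool's x, y, z in rad, a list of three. In form: {"grip": [grip, ...], "slide": [[dx, dy, dz], ...], "twist": [[wx, wy, wz], ...]}. A call has 1 to 12 rows; each row shifts and turns the pose as measured when the row begins, along the tool's axes as they then stand; what a row does not reach is not made up. A row lasts 1/10 s, in which the tool goes at most 50 mm and 8.59 degrees, less where a joint would pass 70% of its speed; a pose out of reach is approached as far as the arm can. A call is refused whole if a number of a shift passes 50 or a number of a turn 0.15, either way. A call with a gripper value outside its range is refused whole. The fingers move at their own pace and stop on an object; the grip force is fixed at half the most. Time passes only in rows, so rows that do not move let the fingers close. It gives the time, the measured TCP pose, the force and the opening at its end, in the units of the state.
- bot.read_state(): the state, without advancing time (a new reading comes with each control period).
- bot.capture(name): name is "scene" or "top" or "wrist"; returns a dict with "color" (480x640x3 uint8, red, green, blue), "depth" (480x640 float32, m along the optical axis (not along the pixel's ray), 0 where there is no reading), "fx", "fy", "cx", "cy" (pixels), "k1" (the pictures are not rectified: a ray, as slopes to the right and down, at radius r is drawn at 1 + k1 r^2 times it, then the intrinsics apply), "position" and "rotation" of the camera in the world; the wrist camera has in their place "T_tool_cam" (4x4, takes a point from camera to tool coordinates, whose origin is the TCP and whose axes are the flange's). Camera axes: x right, y up, looking along -z (the intrinsics and any distortion apply to the point x, -y, -z); pixel columns grow to the right and rows downward; lengths in m; the calibration is good to about 2 mm. A picture is of the moment at which its call begins: read the wrist's pose just before it.
- bot.hand_in(): hands the job in, once; it reports no verdict.
The state is a dict: "time_s": time; "joint_positions": joint angles; "qvel": joint speeds; "tau": joint torques, N m; "position": TCP position; "tcp_rot": TCP orientation; "force": force on the tool from outside, world axes, zero at the start; "moment": the same for the moment, N m; "opening": opening from 0.0 (shut) to 1.0 (fully open).
Only numpy, scipy, OpenCV 4.12 (cv2) and the standard library are available. Lean on these libraries where they do the work, as an engineer would, in place of code of your own. Each camera call takes 0.05 s, during which the arm holds its last target.

## Task

Two identical small parts trays stand nested, the upper one sunk into the lower with its side lugs down in the lower tray's slots. Lift the upper tray out with the drive punch staying in it, turn it half a turn and set it back on the lower tray, square over it, so that its lugs rest on the lower tray's rim ledges and it is stacked instead of nested. Leave the lower tray where it stands, do not push the weight or the awl beside the trays about, and let go of everything.

Things in the scene. Friction and masses are not known exactly. Their poses are not given: they have to be found in the camera images.
- upper_tray_mid (a point): upper of two identical grey tapered trays, 64 mm high, 180 long (x) x 62 wide (y) over the rim, 156 x 36 at the bottom, 3 mm walls, about 0.25 kg; centre, 32 mm above its underside, z up. Its vertical rim band, 16 mm deep and unbroken from x = -20 to +54 mm, can be gripped across the 62 mm. At the start it is nested the same way round, 30 mm above the lower tray, rim 94 mm above the board.
- lower_tray_mid (a point): lower tray, same shape, about 0.45 kg, loose on the board; its centre, 32 mm up. Turned half a turn and set on it, the upper tray rests 54 mm above it (rim 118 mm above the board), its bottom 10 mm below this tray's rim, with about 5 mm of sideways play each way.
- upper_tray: upper tray's origin, centre of its underside. Each long side of a tray has two lugs low on the outside at x = +66 and -32 mm, 16 mm wide, 12 high, undersides 10 mm above the tray's bottom, 71 mm apart over their outer faces.
- lower_tray: lower tray's origin, centre of its underside. Each long side of a tray has two U-slots cut 24 mm down from the rim, 24 mm wide, at x = +66 and -32 mm, which take the lugs of a tray put in the same way round; at x = -66 and +32 mm the rim is thickened inward to ledges, which carry the lugs of a tray turned half round.
- punch_mid (a point): steel drive punch, a round rod 18 mm thick and 104 mm long, lying loose lengthwise in the upper tray; the point is its centre, its y runs along it
- weight_mid (a point): steel block weight with a turned wooden knob, 50 x 62 mm, 48 mm high with the knob, standing loose beside the trays on their +y side; the point is its centre, 24 mm up
- awl_mid (a point): awl with a turned wooden handle, 132 mm long and 26 mm thick, lying loose beside the trays on their -y side, roughly along them; the point is its centre, 13 mm up
- upper_tray_card (a point): middle of the card holder on the +x end of the upper tray, on its outside, 83 mm from the tray's centre and 28 mm above its underside; both trays have one, at the start at the same end
Not all that is in view belongs to the job. Leave any red look-alike of the part that bears punch_mid alone.

How it is judged (in metres and radians):
At the end, for the whole second after the job is handed in: Upper tray at rest on the lower one, turned half round (axes parallel to 0.15 rad), level to 0.06 rad, centre within 12 mm of the lower tray's in plan and 50-58 mm above it; lower tray level on the board, moved under 40 mm; punch in the upper tray, within 45 mm of its centre (horizontal distance between upper_tray_mid and lower_tray_mid below 0.012 m and z of upper_tray_mid in the frame of lower_tray_mid between 0.05 and 0.058 m and angle between the x axis of upper_tray_mid and the x axis of lower_tray_mid, either way round below 0.15 rad and x of upper_tray_card in the frame of lower_tray_mid below -0.05 m and angle between each of upper_tray_mid, lower_tray_mid's own z axis and vertical below 0.06 rad and height (world z) of lower_tray_mid below 0.037 m and distance of lower_tray_mid from where it was at the start of the episode below 0.04 m and distance between punch_mid and upper_tray_mid below 0.045 m and linear speed of each of upper_tray, lower_tray below 0.02 m/s); the robot touches nothing.
It fails at once if the weight or the awl beside the trays is pushed more than 30 mm, or the weight is knocked over (distance of any of weight_mid, awl_mid from where it was at the start of the episode above 0.03 m or angle between weight_mid's own z axis and vertical above 0.7 rad).
It also fails if it takes over 40 s, if anything falls off the work surface, if the arm or the gripper's body presses on something with over 40 N, if the wrist force passes 120 N, or if a joint passes its speed limit or range.

## Working session

There is one attempt and no reset: what is moved stays moved. The work goes in short steps, Python scripts to look and compute and a tool call to move; the robot and the scene stay as the last step left them, time stands still between calls to the robot, and variables do not carry over. Pictures are saved under pics/ and viewed, and the job is handed in when it is done.

Besides the shell and the picture viewer there is one more tool, called after "Request:" by a JSON object that holds its "method" and its "body", one argument or row to a line. carry_out: Moves the arm, as the interface text tells. Its arguments: {"type":"object","properties":{"grip":{"type":"array"},"slide":{"type":"array"},"twist":{"type":"array"}},"required":["grip","slide","twist"]}

```bash
mkdir -p pics; cat > h.py <<'E'
import numpy as np, cv2
from rig import bot
def save(n,c): cv2.imwrite(f'pics/{n}.png',c['color'][:,:,::-1])
def world(c,st=None):
    H,W=c['depth'].shape
    K=np.array([[c['fx'],0,c['cx']],[0,c['fy'],c['cy']],[0,0,1.]])
    u,v=np.meshgrid(np.arange(W),np.arange(H))
    p=cv2.undistortPoints(np.stack([u.ravel(),v.ravel()],1).astype(float)[:,None],K,np.array([c['k1'],0,0,0.]))[:,0]
    d=c['depth'].ravel()
    P=np.stack([p[:,0]*d,-p[:,1]*d,-d],1)
    if 'position' in c: R=np.array(c['rotation']);t=np.array(c['position'])
    else:
        T=np.array(c['T_tool_cam']);R0=np.array(st['tcp_rot']);R=R0@T[:3,:3];t=R0@T[:3,3]+np.array(st['position'])
    X=P@R.T+t; X[d==0]=np.nan
    return X.reshape(H,W,3)
E
python3 - <<'E'
from h import *
st=bot.read_state();print(st)
for n in('scene','top','wrist'):
    c=bot.capture(n);save(n+'0',c);np.savez('pics/'+n+'0.npz',**c)
    print(n,{k:v for k,v in c.items() if k not in('color','depth')})
E
```

```text
{'time_s': 0.0, 'joint_positions': array([ 5.29711996e+01,  3.02769519e+01,  8.21580728e+01, -9.66592406e-04,
        6.76887556e+01, -1.02280022e+01]), 'qvel': array([ 0.01402218, -0.01689216, -0.01777542,  0.01918005,  0.08014739,
       -0.08269657]), 'tau': array([-3.54104659e-04, -4.40038526e+01, -1.76595175e+01,  6.31593168e-02,
        5.79993508e-02, -1.25380025e-04]), 'position': array([0.28133451, 0.55726451, 0.22158387]), 'tcp_rot': array([[-8.92582195e-01,  4.50882873e-01, -1.28855154e-03],
       [ 4.50884564e-01,  8.92580586e-01, -1.73409482e-03],
       [ 3.68262438e-04, -2.12881016e-03, -9.99997666e-01]]), 'force': array([ 0.33154882, -0.36220679, -0.02476076]), 'moment': array([ 0.04465307, -0.01334491, -0.05603545]), 'opening': 1.0012532089988335}
scene {'fx': 551.054992410297, 'fy': 551.054992410297, 'cx': 326.7202903978218, 'cy': 247.14336199828566, 'k1': -0.05649023762516932, 'position': array([ 0.26308718, -0.53504942,  0.67495538]), 'rotation': array([[ 0.89794577,  0.31389247, -0.30848812],
       [-0.43999982,  0.62487313, -0.64492924],
       [-0.0096725 ,  
[... 173 characters left out ...]
 array([ 0.36718964, -0.00154165,  1.03230714]), 'rotation': array([[-0.02219291,  0.98648822, -0.16232208],
       [-0.99950487, -0.02551528, -0.0184116 ],
       [-0.02230452,  0.16183311,  0.98656604]])}
wrist {'fx': 343.47965470758004, 'fy': 343.47965470758004, 'cx': 320.5468527845246, 'cy': 241.43518223470036, 'k1': -0.06530725059963319, 'T_tool_cam': array([[-2.48305014e-04,  9.69079085e-01,  2.46750208e-01,
         6.64018971e-02],
       [ 9.99999850e-01,  3.61337671e-04, -4.12805338e-04,
        -6.35172042e-04],
       [-4.89201165e-04,  2.46750068e-01, -9.69079029e-01,
        -1.62810573e-01],
       [ 0.00000000e+00,  0.00000000e+00,  0.00000000e+00,
         1.00000000e+00]])}
```

View pics/scene0.png

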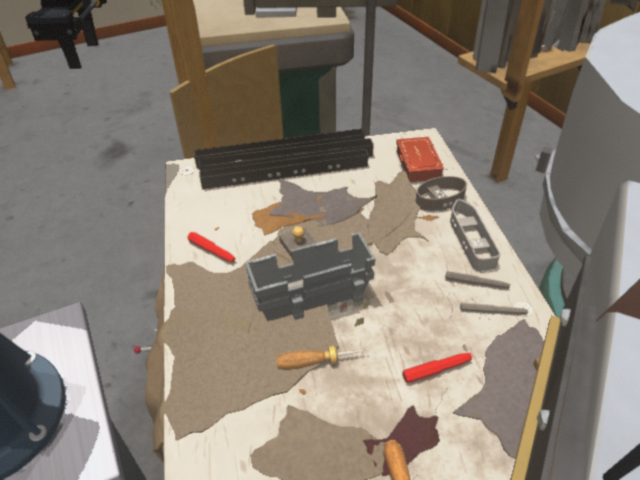

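View pics/top0.png

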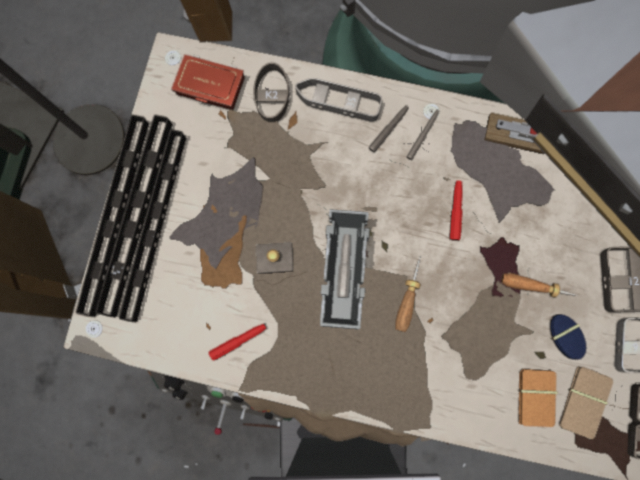

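The tray pair is at about (345,268) in the top view, the weight at (274,257) and the awl at (410,300). Next I'll zoom in and measure them.

```bash
python3 - <<'E'
from h import *
for n,(a,b,cc,d) in {'top':(190,345,240,430),'scene':(215,390,230,400)}.items():
    z=dict(np.load(f'pics/{n}0.npz')); 
    cv2.imwrite(f'pics/{n}0z.png',cv2.resize(z['color'][a:b,cc:d,::-1],None,fx=4 if n=='top' else 3.4,fy=4 if n=='top' else 3.4,interpolation=cv2.INTER_CUBIC)[:600,:800])
    X=world(z)
    # rim points
    m=(np.abs(X[...,2]-0.094)<.005)&(X[...,0]>.25)&(X[...,0]<.7)&(abs(X[...,1])<.25)
    p=X[m][:,:2].astype(np.float32); print(n,m.sum()); r=cv2.minAreaRect(p*1000); print(r, cv2.boxPoints(r))
    print('zmed',np.median(X[m][:,2]))
    for lo,hi,nm in((.035,.052,'knob'),(.012,.03,'z12-30')):
        mm=(X[...,2]>lo)&(X[...,2]<hi)&(X[...,0]>.25)&(X[...,0]<.6)&(abs(X[...,1])<.2)
        k,l,s,ce=cv2.connectedComponentsWithStats(mm.astype(np.uint8))
        for i in range(1,k):
            if s[i,4]>25: print(nm,s[i],np.round(np.nanmean(X[l==i],0),3),np.round(np.nanmin(X[l==i],0),3),np.round(np.nanmax(X[l==i],0),3))
E
```

```text
top 815
((487.4011535644531, -9.267585754394531), (62.055206298828125, 183.6787872314453), 84.10823059082031) [[392.8619   -30.704006]
 [575.57043  -49.55857 ]
 [581.9404    12.168835]
 [399.23187   31.0234  ]]
zmed 0.09339877342999348
knob [328 222  32  99 533] [ 0.494 -0.009  0.043] [ 0.408 -0.037  0.035] [0.569 0.018 0.052]
knob [326 225   6   8  26] [0.56  0.014 0.051] [0.553 0.009 0.048] [0.565 0.018 0.052]
knob [363 228   6  11  29] [ 0.55  -0.048  0.05 ] [ 0.541 -0.051  0.044] [ 0.558 -0.043  0.052]
knob [336 232  16  67 600] [ 0.496 -0.01   0.048] [ 0.445 -0.023  0.035] [0.555 0.004 0.052]
knob [267 249  13  13 127] [0.517 0.106 0.046] [0.508 0.096 0.039] [0.528 0.116 0.052]
knob [320 285   7  10  34] [0.457 0.025 0.05 ] [0.451 0.02  0.048] [0.466 0.03  0.052]
knob [358 288   7  10  44] [ 0.452 -0.036  0.05 ] [ 0.445 -0.042  0.047] [ 0.459 -0.031  0.052]
z12-30 [450 211   6  29 116] [ 0.562 -0.197  0.016] [ 0.542 -0.2    0.012] [ 0.59  -0.192  0.022]
z12-30 [256 242  37  33 945] [0.516 0.106 0.022] [0.489 0.076 0.012] [0.543 0.138 0.027]
z12-30 [395 262  26  71 810] [ 0.435 -
[... 1011 characters left out ...]
5] [ 0.573 -0.026  0.052]
z12-30 [279 226  38  31 475] [0.511 0.107 0.021] [0.489 0.082 0.012] [0.54  0.136 0.029]
z12-30 [192 235  42  25 303] [0.377 0.164 0.016] [0.352 0.122 0.012] [0.403 0.2   0.021]
z12-30 [264 286 103  34 727] [ 0.483 -0.037  0.021] [ 0.4   -0.056  0.012] [ 0.566 -0.024  0.03 ]
z12-30 [ 169  316  110   25 1445] [ 0.331 -0.007  0.015] [ 0.265 -0.06   0.012] [0.412 0.038 0.021]
z12-30 [ 276  342   90   28 1057] [ 0.433 -0.118  0.02 ] [ 0.386 -0.141  0.012] [ 0.511 -0.095  0.028]
z12-30 [403 362  26  11  45] [ 0.556 -0.198  0.016] [ 0.54  -0.2    0.012] [ 0.58  -0.195  0.02 ]
z12-30 [191 398  24  13  95] [ 0.274 -0.12   0.013] [ 0.261 -0.132  0.012] [ 0.288 -0.107  0.015]
```

View pics/top0z.png

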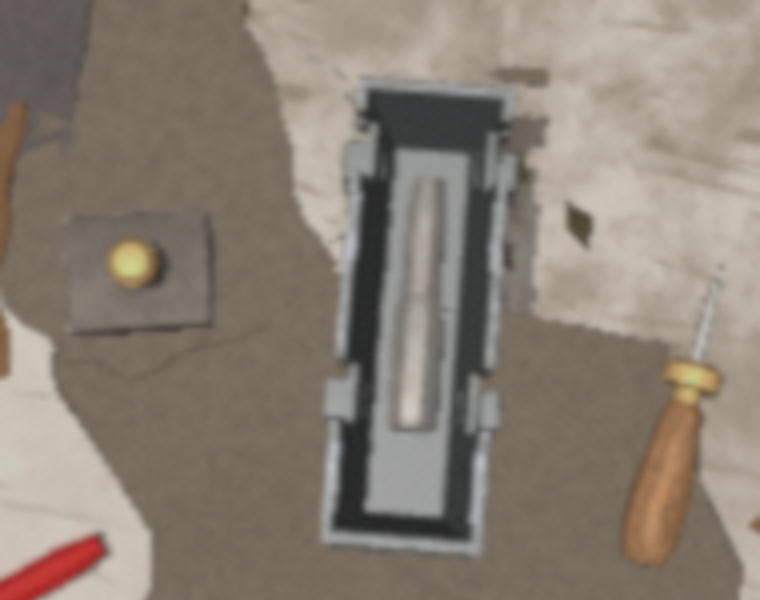

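View pics/scene0z.png

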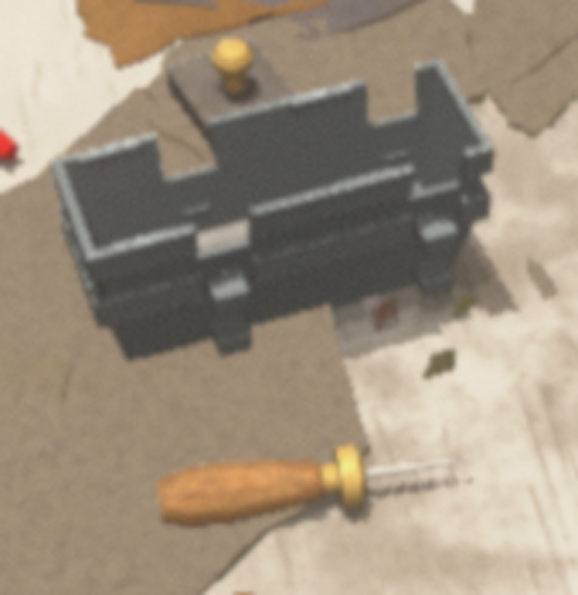

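Request:
{"method": "carry_out", "body": {
  "grip": [1,1,1,1,1,1,1,1,1,1,1,1],
  "slide": [
    [0,0,0],
    [0,0,0],
    [0,0,0],
    [-10,-20,0],
    [-19,-39,0],
    [-19,-39,0],
    [-19,-39,0],
    [-19,-39,0],
    [-19,-39,0],
    [-19,-39,0],
    [-19,-39,0],
    [-19,-39,0]
  ],
  "twist": [
    [0,0,-0.12],
    [0,0,-0.12],
    [0,0,-0.12],
    [0,0,0],
    [0,0,0],
    [0,0,0],
    [0,0,0],
    [0,0,0],
    [0,0,0],
    [0,0,0],
    [0,0,0],
    [0,0,0]
  ]
}}

```text
time_s: 1.35
position: [0.4141, 0.2047, 0.2186]
tcp_rot: [[-0.997, 0.08, -0.003], [0.08, 0.997, -0.002], [0.003, -0.002, -1.0]]
force: [0.5, 0.3, 0.4]
opening: 0.999
```

```bash
cat >> h.py <<'E'
def go(x,y,z,yaw):
    st=bot.read_state();R=np.array(st['tcp_rot']);p=np.array(st['position'])
    from scipy.spatial.transform import Rotation as Ro
    c,s=np.cos(np.radians(yaw)),np.sin(np.radians(yaw))
    Rt=np.array([[c,s,0],[s,-c,0],[0,0,-1.]])
    print('t',st['time_s'],'p',np.round(p,4),'yaw',np.degrees(np.arctan2(R[1,0],R[0,0])),'q6',st['joint_positions'][5],'F',np.round(st['force'],1),'op',round(st['opening'],3))
    print('slide',np.round(R.T@(np.array([x,y,z])-p)*1000,1),'twist',np.round(Ro.from_matrix(R.T@Rt).as_rotvec(),3))
E
python3 -c "
from h import *
go(.43,-.004,.22,174.1)"
```

```text
t 1.35 p [0.4141 0.2047 0.2186] yaw 175.39879924425554 q6 -72.90264084930544 F [0.5 0.3 0.4] op 0.999
slide [ -32.6 -206.7   -1.1] twist [-0.002 -0.003  0.023]
```

Request:
{"method": "carry_out", "body": {
  "grip": [1,1,1,1,1,1,1,1,1],
  "slide": [
    [-15,-40,0],
    [-15,-40,0],
    [-15,-40,0],
    [-15,-40,0],
    [-15,-36,0],
    [-15,-10,0],
    [-5,0,0],
    [0,0,0],
    [0,0,0]
  ],
  "twist": [
    [0,0,0],
    [0,0,0.023],
    [0,0,0],
    [0,0,0],
    [0,0,0],
    [0,0,0],
    [0,0,0],
    [0,0,0],
    [0,0,0]
  ]
}}

```text
time_s: 2.25
position: [0.4919, -0.0236, 0.2182]
tcp_rot: [[-0.994, 0.113, -0.002], [0.113, 0.994, -0.002], [0.002, -0.002, -1.0]]
force: [0.1, 1.1, -0.2]
opening: 1.002
```

```bash
cat >> h.py <<'E'
def rim(X,z0,tol=.005):
    m=(np.abs(X[...,2]-z0)<tol)&(X[...,0]>.36)&(X[...,0]<.61)&(abs(X[...,1]+.01)<.07)
    r=cv2.minAreaRect(X[m][:,:2].astype(np.float32)*1000); print('rim',z0,m.sum(),r,'z',np.median(X[m][:,2]))
E
python3 - <<'E'
from h import *
go(.490,-.0115,.22,174.1)
st=bot.read_state();c=bot.capture('wrist');save('wrist1',c);X=world(c,st);np.save('pics/w1.npy',X)
rim(X,.094)
E
```

```text
t 2.25 p [ 0.4919 -0.0236  0.2182] yaw 173.53070934482602 q6 -99.12306328842969 F [ 0.1  1.1 -0.2] op 1.002
slide [ 3.2 11.8 -1.8] twist [-0.002 -0.002 -0.01 ]
rim 0.094 2355 ((467.6366882324219, -9.332878112792969), (62.339603424072266, 145.6403350830078), 83.91073608398438) z 0.09422234347646774
```

View pics/wrist1.png

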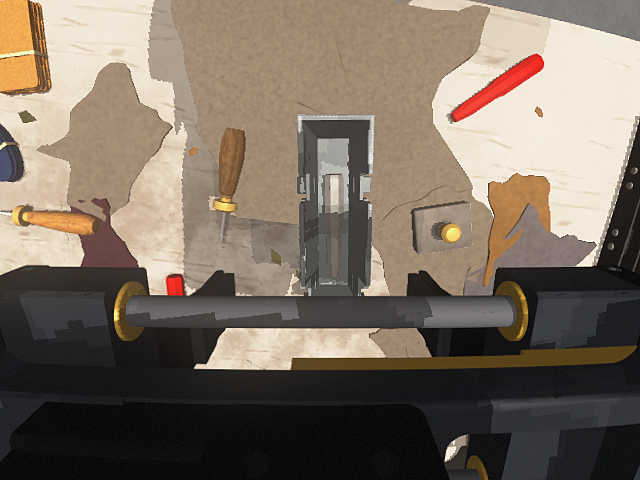

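```bash
python3 - <<'E'
from h import *
print(np.round(bot.read_state()['joint_positions'],1))
go(.490,-.0117,.069,173.9)
E
```

```text
[-15.7  20.4 101.   -0.2  58.7 -99.1]
t 2.3 p [ 0.4917 -0.0233  0.2182] yaw 173.55836177210995 q6 -99.12742961983189 F [-0.2  0.3 -0.2] op 1.001
slide [  2.7  11.6 149.2] twist [-0.002 -0.002 -0.006]
```

Request:
{"method": "carry_out", "body": {
  "grip": [1,1,1,1,1],
  "slide": [
    [3,12,20],
    [0,0,30],
    [0,0,30],
    [0,0,15],
    [0,0,0]
  ],
  "twist": [
    [-0.002,-0.002,-0.006],
    [0,0,0],
    [0,0,0],
    [0,0,0],
    [0,0,0]
  ]
}}

```text
time_s: 2.8
position: [0.488, -0.0043, 0.1223]
tcp_rot: [[-0.995, 0.096, 0.002], [0.096, 0.995, 0.0], [-0.002, 0.0, -1.0]]
force: [-1.4, -0.5, 0.8]
opening: 0.998
```

```bash
python3 - <<'E'
from h import *
go(.490,-.0117,.069,173.9)
c=bot.capture('scene');save('scene2',c)
st=bot.read_state();c=bot.capture('wrist');save('wrist2',c);X=world(c,st);rim(X,.094)
E
```

```text
t 2.8 p [ 0.488  -0.0043  0.1223] yaw 174.47101366824958 q6 -98.1738277037795 F [-1.4 -0.5  0.8] op 0.998
slide [-2.6 -7.2 53.3] twist [0.    0.002 0.01 ]
rim 0.094 4464 ((467.5010681152344, -9.463592529296875), (62.80577087402344, 146.3111572265625), 83.91564178466797) z 0.09415927751568089
```

View pics/scene2.png

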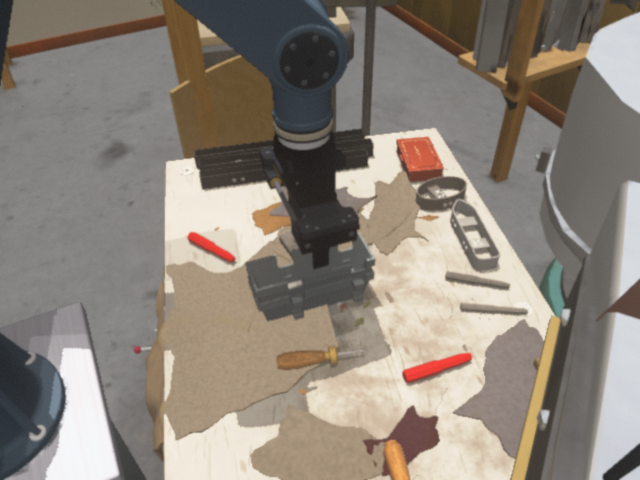

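Request:
{"method": "carry_out", "body": {
  "grip": [1,1,1,1],
  "slide": [
    [-2,-6,0],
    [0,0,0],
    [0,0,12],
    [0,0,0]
  ],
  "twist": [
    [0,0,0.01],
    [0,0,0],
    [0,0,0],
    [0,0,0]
  ]
}}

```text
time_s: 3.3
position: [0.494, -0.0117, 0.1159]
tcp_rot: [[-0.994, 0.106, 0.015], [0.106, 0.994, -0.003], [-0.015, -0.002, -1.0]]
force: [0.3, 0.5, -0.2]
opening: 1.004
```

```bash
python3 - <<'E'
from h import *
go(.490,-.0117,.069,173.9)
E
```

```text
t 3.3 p [ 0.494  -0.0117  0.1159] yaw 173.89214661213316 q6 -98.28952649406617 F [ 0.3  0.5 -0.2] op 1.004
slide [ 4.7 -0.4 46.9] twist [-0.002  0.015 -0.   ]
```

Request:
{"method": "carry_out", "body": {
  "grip": [1,1,1,1],
  "slide": [
    [4,0,15],
    [0,0,15],
    [0,0,10],
    [0,0,0]
  ],
  "twist": [
    [0,0.015,0],
    [0,0,0],
    [0,0,0],
    [0,0,0]
  ]
}}

```text
time_s: 3.7
position: [0.4915, -0.0121, 0.0753]
tcp_rot: [[-0.994, 0.107, 0.002], [0.107, 0.994, -0.003], [-0.003, -0.002, -1.0]]
force: [-1.3, -0.3, 0.8]
opening: 0.997
```

```bash
python3 - <<'E'
from h import *
go(.490,-.0117,.069,173.9)
E
```

```text
t 3.7 p [ 0.4915 -0.0121  0.0753] yaw 173.8445512000834 q6 -98.10306498438327 F [-1.3 -0.3  0.8] op 0.997
slide [1.5 0.3 6.3] twist [-0.002  0.003 -0.001]
```

Request:
{"method": "carry_out", "body": {
  "grip": [1,1,1],
  "slide": [
    [1,0,6],
    [0,0,1],
    [0,0,0]
  ],
  "twist": [
    [0,0,0],
    [0,0.002,0],
    [0,0,0]
  ]
}}

```text
time_s: 4.0
position: [0.4905, -0.0121, 0.0678]
tcp_rot: [[-0.994, 0.107, -0.0], [0.107, 0.994, -0.002], [-0.0, -0.002, -1.0]]
force: [0.2, 0.4, 0.8]
opening: 0.997
```

```bash
python3 - <<'E'
from h import *
go(.490,-.0117,.069,173.9)
E
```

```text
t 4.0 p [ 0.4905 -0.0121  0.0678] yaw 173.83871537282417 q6 -98.07946884382174 F [0.2 0.4 0.8] op 0.997
slide [ 0.6  0.4 -1.2] twist [-0.002  0.    -0.001]
```

Request:
{"method": "carry_out", "body": {
  "grip": [-1,-1,-1,-1,-1,-1,-1,-1],
  "slide": [
    [0,0,-1],
    [0,0,0],
    [0,0,0],
    [0,0,0],
    [0,0,0],
    [0,0,0],
    [0,0,0],
    [0,0,0]
  ],
  "twist": [
    [0,0,0],
    [0,0,0],
    [0,0,0],
    [0,0,0],
    [0,0,0],
    [0,0,0],
    [0,0,0],
    [0,0,0]
  ]
}}

```text
time_s: 4.8
position: [0.4913, -0.0118, 0.07]
tcp_rot: [[-0.994, 0.107, 0.002], [0.107, 0.994, -0.002], [-0.003, -0.002, -1.0]]
force: [-0.4, 1.4, 0.3]
opening: 0.711
```

```bash
python3 - <<'E'
from h import *
go(.490,-.0117,.069,173.9)
E
```

```text
t 4.8 p [ 0.4913 -0.0118  0.07  ] yaw 173.82940671427556 q6 -98.07216790182159 F [-0.4  1.4  0.3] op 0.711
slide [1.3 0.  1. ] twist [-0.002  0.003 -0.001]
```

Request:
{"method": "carry_out", "body": {
  "grip": [-1,-1,-1,-1,-1,-1,-1,-1,-1],
  "slide": [
    [0,0,-4],
    [0,0,-7],
    [0,0,-8],
    [0,0,-8],
    [0,0,-8],
    [0,0,-8],
    [0,0,-8],
    [0,0,-4],
    [0,0,-1]
  ],
  "twist": [
    [0,0,0],
    [0,0,0],
    [0,0,0],
    [0,0,0],
    [0,0,0],
    [0,0,0],
    [0,0,0],
    [0,0,0],
    [0,0,0]
  ]
}}

```text
time_s: 5.7
position: [0.4903, -0.0118, 0.1311]
tcp_rot: [[-0.994, 0.107, 0.001], [0.107, 0.994, -0.003], [-0.002, -0.002, -1.0]]
force: [-0.1, -0.6, -2.7]
opening: 0.715
```

```bash
python3 - <<'E'
from h import *
go(.490,-.0117,.15,173.9)
c=bot.capture('scene');save('scene3',c)
c=bot.capture('top');save('top3',c)
E
```

```text
t 5.7 p [ 0.4903 -0.0118  0.1311] yaw 173.84875868563768 q6 -98.10403307504681 F [-0.1 -0.6 -2.7] op 0.715
slide [  0.3   0.  -18.9] twist [-0.002  0.002 -0.001]
```

View pics/scene3.png

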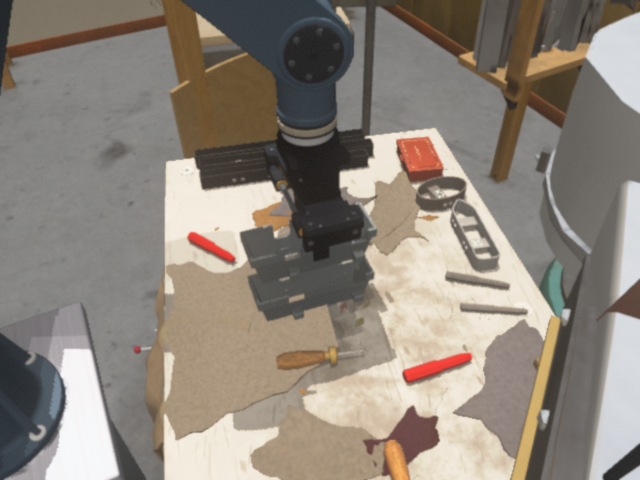

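View pics/top3.png

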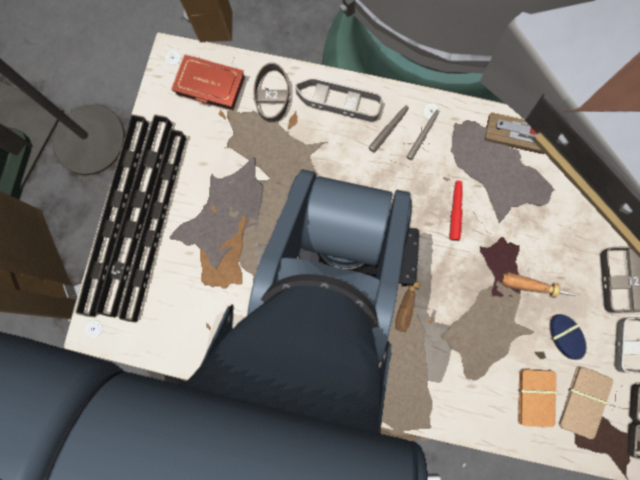

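Request:
{"method": "carry_out", "body": {
  "grip": [-1,-1,-1,-1,-1,-1,-1,-1,-1,-1,-1,-1],
  "slide": [
    [0,0,-8],
    [0,0,-10],
    [0,0,-10],
    [0,0,-8],
    [0,0,0],
    [0,0,0],
    [0,0,0],
    [0,0,0],
    [0,0,0],
    [0,0,0],
    [0,0,0],
    [0,0,0]
  ],
  "twist": [
    [0,0,0],
    [0,0,0],
    [0,0,0],
    [0,0,0],
    [0,0,0.04],
    [0,0,0.07],
    [0,0,0.1],
    [0,0,0.1],
    [0,0,0.1],
    [0,0,0.1],
    [0,0,0.1],
    [0,0,0.1]
  ]
}}

```text
time_s: 7.0
position: [0.4908, -0.0118, 0.1749]
tcp_rot: [[-0.663, 0.748, 0.005], [0.748, 0.663, -0.004], [-0.006, 0.001, -1.0]]
force: [0.3, -0.2, -3.5]
opening: 0.712
```

```bash
python3 - <<'E'
from h import *
go(.486,-.0117,.16,-6.1)
E
```

```text
t 7.0 p [ 0.4908 -0.0118  0.1749] yaw 131.54616188167935 q6 -55.80567063490249 F [ 0.3 -0.2 -3.5] op 0.712
slide [ 3.3 -3.5 14.8] twist [7.000e-03 1.000e-03 2.402e+00]
```

Request:
{"method": "carry_out", "body": {
  "grip": [-1,-1,-1,-1,-1,-1,-1,-1,-1,-1,-1,-1],
  "slide": [
    [0,0,0],
    [0,0,0],
    [0,0,0],
    [0,0,0],
    [0,0,0],
    [0,0,0],
    [0,0,0],
    [0,0,0],
    [0,0,0],
    [0,0,0],
    [0,0,0],
    [0,0,0]
  ],
  "twist": [
    [0.006,0,0.1],
    [0,0,0.1],
    [0,0,0.1],
    [0,0,0.1],
    [0,0,0.1],
    [0,0,0.1],
    [0,0,0.1],
    [0,0,0.1],
    [0,0,0.1],
    [0,0,0.1],
    [0,0,0.1],
    [0,0,0.1]
  ]
}}

```text
time_s: 8.2
position: [0.4915, -0.0119, 0.1831]
tcp_rot: [[0.502, 0.865, 0.006], [0.865, -0.502, -0.009], [-0.005, 0.01, -1.0]]
force: [-0.7, 0.1, -2.1]
opening: 0.711
```

```bash
python3 - <<'E'
from h import *
go(.481,-.0117,.175,-6.1)
E
```

```text
t 8.2 p [ 0.4915 -0.0119  0.1831] yaw 59.8448696768797 q6 16.314237036846773 F [-0.7  0.1 -2.1] op 0.711
slide [-5.1 -9.2  8. ] twist [ 1.200e-02 -1.000e-03  1.151e+00]
```

Request:
{"method": "carry_out", "body": {
  "grip": [-1,-1,-1,-1,-1,-1,-1,-1,-1,-1,-1,-1],
  "slide": [
    [0,0,0],
    [0,0,0],
    [0,0,0],
    [0,0,0],
    [0,0,0],
    [0,0,0],
    [0,0,0],
    [0,0,0],
    [0,0,0],
    [0,0,0],
    [0,0,0],
    [0,0,0]
  ],
  "twist": [
    [0.01,0,0.1],
    [0,0,0.1],
    [0,0,0.1],
    [0,0,0.1],
    [0,0,0.1],
    [0,0,0.1],
    [0,0,0.1],
    [0,0,0.1],
    [0,0,0.1],
    [0,0,0.1],
    [0,0,0.1],
    [0,0,0.05]
  ]
}}

```text
time_s: 9.4
position: [0.4916, -0.0118, 0.1911]
tcp_rot: [[0.988, -0.155, 0.003], [-0.155, -0.988, -0.005], [0.004, 0.005, -1.0]]
force: [0.1, -0.5, -1.4]
opening: 0.711
```

```bash
python3 - <<'E'
from h import *
go(.479,-.0106,.13,-6.1)
E
```

```text
t 9.4 p [ 0.4916 -0.0118  0.1911] yaw -8.9171520307608 q6 84.81864294821139 F [ 0.1 -0.5 -1.4] op 0.711
slide [-12.9   0.5  61.1] twist [ 0.005 -0.003 -0.049]
```

Request:
{"method": "carry_out", "body": {
  "grip": [-1,-1,-1,-1,-1,-1],
  "slide": [
    [-6,0,5],
    [-6,0,10],
    [0,0,12],
    [0,0,8],
    [0,0,0],
    [0,0,0]
  ],
  "twist": [
    [0.004,-0.003,-0.048],
    [0,0,0],
    [0,0,0],
    [0,0,0],
    [0,0,0],
    [0,0,0]
  ]
}}

```text
time_s: 10.0
position: [0.4809, -0.0105, 0.159]
tcp_rot: [[0.994, -0.106, 0.006], [-0.106, -0.994, -0.002], [0.006, 0.001, -1.0]]
force: [0.6, -0.2, -2.8]
opening: 0.711
```

```bash
python3 - <<'E'
from h import *
go(.479,-.0106,.13,-6.1)
st=bot.read_state();c=bot.capture('wrist');save('wrist4',c);X=world(c,st);np.save('pics/w4.npy',X)
z0=st['position'][2]+.024;rim(X,z0);rim(X,.064,.004)
c=bot.capture('scene');save('scene4',c);X=world(c);np.save('pics/s4.npy',X);rim(X,z0);rim(X,.064,.004)
E
```

```text
t 10.0 p [ 0.4809 -0.0105  0.159 ] yaw -6.103259870655996 q6 81.54168340940555 F [ 0.6 -0.2 -2.8] op 0.711
slide [-2.1  0.2 29. ] twist [ 0.001 -0.006 -0.   ]
rim 0.1830317752455316 8478 ((517.3164672851562, -14.714591979980469), (81.5924301147461, 121.8978271484375), 84.62226104736328) z 0.18373936243860645
rim 0.064 0 ((0.0, 0.0), (0.0, 0.0), 0.0) z nan
rim 0.1830317752455316 707 ((484.6131286621094, -16.85906219482422), (74.4049301147461, 184.41265869140625), 83.53919982910156) z 0.1818143469070752
rim 0.064 794 ((485.18743896484375, -12.293048858642578), (65.12620544433594, 184.2458038330078), 83.60475158691406) z 0.06292823348272064
  return _methods._mean(a, axis=axis, dtype=dtype,
  ret = ret.dtype.type(ret / rcount)
```

View pics/scene4.png

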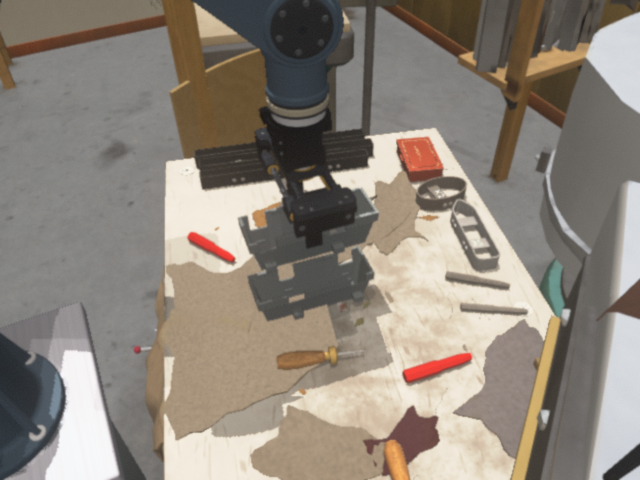

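View pics/wrist4.png

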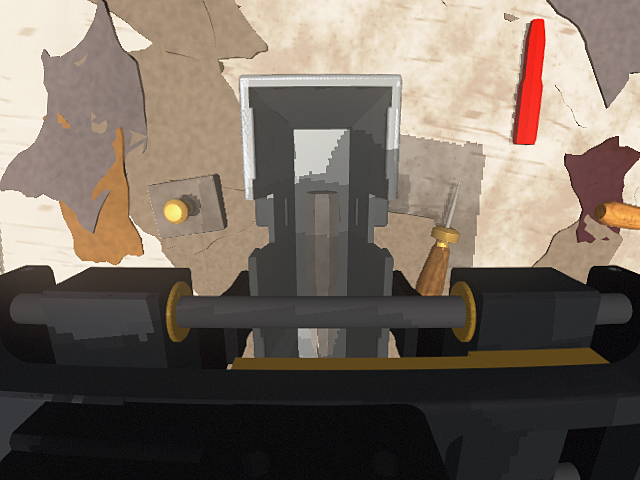

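```bash
python3 - <<'E'
from h import *
a=np.radians(-6.1);u=np.array([np.cos(a),np.sin(a)]);v=np.array([-u[1],u[0]])
for f,zs in(('s4',(.183,.064)),('w4',(.183,))):
  X=np.load(f'pics/{f}.npy')
  for z0 in zs:
    m=(np.abs(X[...,2]-z0)<.004)&(X[...,0]>.36)&(X[...,0]<.61)&(abs(X[...,1]+.01)<.07)
    q=(X[m][:,:2]-[.485,-.0112])*1000;s=q@u;t=q@v;z=X[m][:,2]
    print(f,z0,'s range',np.percentile(s,[.5,99.5]).round(1),end=' ')
    for lo,hi in((-95,-75),(-75,-45),(45,80),(78,95)):
        k=(s>lo)&(s<hi)&(abs(t)<36)
        if k.sum()>5: print((lo,hi),k.sum(),'t',np.percentile(t[k],[1,99]).round(1),'z',np.median(z[k]).round(4),end=' ')
    print()
E
```

```text
s4 0.183 s range [-91.6  91.7] (-95, -75) 172 t [-32.9  29.5] z 0.1818 (-75, -45) 49 t [-33.7  29.8] z 0.1817 (45, 80) 95 t [-33.4  29.2] z 0.1828 (78, 95) 193 t [-33.4  29.3] z 0.1825 
s4 0.064 s range [-91.6  91.4] (-95, -75) 172 t [-32.7  30. ] z 0.0629 (-75, -45) 129 t [-33.2  29.4] z 0.063 (45, 80) 42 t [-33.3  29.8] z 0.0627 (78, 95) 151 t [-32.2  30.7] z 0.0631 
w4 0.183 s range [-26.2  92.9] (45, 80) 2582 t [-31.1  30.5] z 0.1839 (78, 95) 3505 t [-30.7  30.3] z 0.184
```

Scene-camera rims show that the upper and lower trays are aligned to about 0.5 mm, so I descend straight down.

Request:
{"method": "carry_out", "body": {
  "grip": [-1,-1,-1,-1,-1,-1],
  "slide": [
    [0,0,6],
    [0,0,9],
    [0,0,9],
    [0,0,9],
    [0,0,5],
    [0,0,0]
  ],
  "twist": [
    [0.001,-0.006,0],
    [0,0,0],
    [0,0,0],
    [0,0,0],
    [0,0,0],
    [0,0,0]
  ]
}}

```text
time_s: 10.7
position: [0.4818, -0.0108, 0.1182]
tcp_rot: [[0.994, -0.106, 0.001], [-0.106, -0.994, -0.0], [0.001, 0.0, -1.0]]
force: [-0.1, 0.3, -3.3]
opening: 0.704
```

```bash
python3 - <<'E'
from h import *
go(.4808,-.0107,.094,-6.1)
E
```

```text
t 10.7 p [ 0.4818 -0.0108  0.1182] yaw -6.101462849336486 q6 81.53520210845024 F [-0.1  0.3 -3.3] op 0.704
slide [-1.1  0.  24.2] twist [ 0.    -0.001 -0.   ]
```

Request:
{"method": "carry_out", "body": {
  "grip": [-1,-1,-1,-1,-1],
  "slide": [
    [-1,0,6],
    [0,0,6],
    [0,0,5],
    [0,0,3],
    [0,0,0]
  ],
  "twist": [
    [0,0,0],
    [0,0,0],
    [0,0,0],
    [0,0,0],
    [0,0,0]
  ]
}}

```text
time_s: 11.2
position: [0.481, -0.0107, 0.0963]
tcp_rot: [[0.994, -0.106, 0.001], [-0.106, -0.994, -0.001], [0.001, 0.0, -1.0]]
force: [1.1, 0.1, -2.9]
opening: 0.709
```

```bash
python3 - <<'E'
from h import *
go(.4808,-.0107,.094,-6.1)
c=bot.capture('scene');save('scene5',c);X=world(c);
cv2.imwrite('pics/s5z.png',cv2.resize(c['color'][180:340,220:400,::-1],None,fx=3.7,fy=3.7,interpolation=cv2.INTER_CUBIC))
a=np.radians(-6.1);u=np.array([np.cos(a),np.sin(a)]);v=np.array([-u[1],u[0]])
for z0 in (.12,.064):
    m=(np.abs(X[...,2]-z0)<.006)&(X[...,0]>.36)&(X[...,0]<.61)&(abs(X[...,1]+.01)<.07)
    q=(X[m][:,:2]-[.485,-.0112])*1000;s=q@u;t=q@v;z=X[m][:,2]
    print(z0,np.percentile(s,[.5,99.5]).round(1))
    for lo,hi in((-95,-75),(78,95)):
        k=(s>lo)&(s<hi)&(abs(t)<36); print((lo,hi),k.sum(),np.percentile(t[k],[1,99]).round(1),np.median(z[k]).round(4))
E
```

```text
t 11.2 p [ 0.481  -0.0107  0.0963] yaw -6.101011838580291 q6 81.51585737655243 F [ 1.1  0.1 -2.9] op 0.709
slide [-0.2 -0.   2.3] twist [ 0.    -0.001 -0.   ]
0.12 [-91.4  91.6]
(-95, -75) 196 [-33.5  28.6] 0.1191
(78, 95) 203 [-32.7  29.2] 0.1193
0.064 [-91.7  90.6]
(-95, -75) 176 [-32.9  29. ] 0.0627
(78, 95) 77 [-33.1 -11.5] 0.0632
```

View pics/s5z.png

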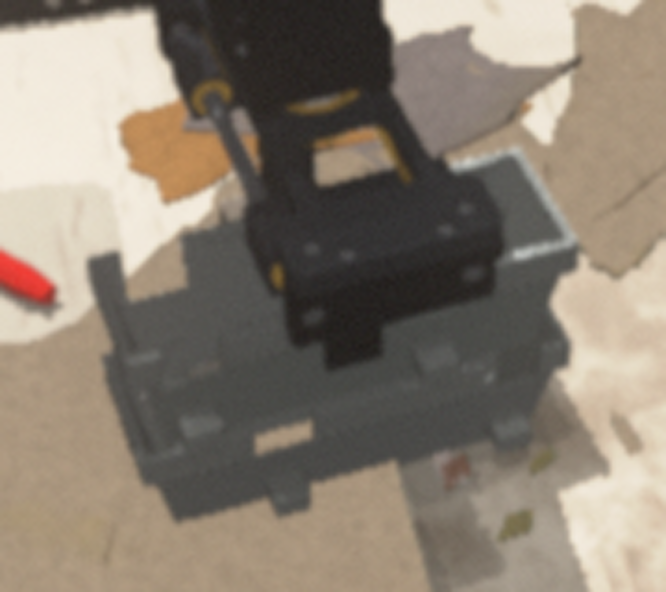

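The lugs are just above the ledges, with about 2 mm to go.

Request:
{"method": "carry_out", "body": {
  "grip": [-1,-1,-1,-1],
  "slide": [
    [0,0,1],
    [0,0,1],
    [0,0,1],
    [0,0,0]
  ],
  "twist": [
    [0,0,0],
    [0,0,0],
    [0,0,0],
    [0,0,0]
  ]
}}

```text
time_s: 11.65
position: [0.4818, -0.0108, 0.0945]
tcp_rot: [[0.994, -0.106, 0.003], [-0.106, -0.994, -0.001], [0.003, 0.001, -1.0]]
force: [0.1, 0.3, -2.4]
opening: 0.706
```

```bash
python3 - <<'E'
from h import *
go(.4808,-.0107,.094,-6.1)
E
```

```text
t 11.65 p [ 0.4818 -0.0108  0.0945] yaw -6.098783557888737 q6 81.5098015841279 F [ 0.1  0.3 -2.4] op 0.706
slide [-1.  -0.   0.5] twist [ 0.001 -0.003  0.   ]
```

Request:
{"method": "carry_out", "body": {
  "grip": [-1,-1,-1,-1],
  "slide": [
    [-1,0,1],
    [0,0,1],
    [0,0,1],
    [0,0,1]
  ],
  "twist": [
    [0,-0.003,0],
    [0,0,0],
    [0,0,0],
    [0,0,0]
  ]
}}

```text
time_s: 12.05
position: [0.4819, -0.0103, 0.0941]
tcp_rot: [[0.994, -0.107, 0.003], [-0.107, -0.994, -0.0], [0.003, -0.0, -1.0]]
force: [-2.2, 0.4, 8.6]
opening: 0.713
```

```bash
python3 - <<'E'
from h import *
go(.4808,-.0107,.094,-6.1)
E
```

```text
t 12.05 p [ 0.4819 -0.0103  0.0941] yaw -6.116615661653299 q6 81.50381564383275 F [-2.2  0.4  8.6] op 0.713
slide [-1.   0.6  0.1] twist [-0.    -0.003 -0.   ]
```

Contact: 8.6 N upward at the expected height. Releasing now.

Request:
{"method": "carry_out", "body": {
  "grip": [-1,1,1,1,1,1,1],
  "slide": [
    [0,0,0],
    [0,0,0],
    [0,0,0],
    [0,0,0],
    [0,0,0],
    [0,0,0],
    [0,0,0]
  ],
  "twist": [
    [0,0,0],
    [0,0,0],
    [0,0,0],
    [0,0,0],
    [0,0,0],
    [0,0,0],
    [0,0,0]
  ]
}}

```text
time_s: 12.75
position: [0.483, -0.0107, 0.0945]
tcp_rot: [[0.994, -0.106, 0.006], [-0.106, -0.994, -0.001], [0.006, 0.001, -1.0]]
force: [0.1, -1.2, 0.2]
opening: 0.991
```

Request:
{"method": "carry_out", "body": {
  "grip": [1,1,1,1,1,1,1,1,1],
  "slide": [
    [0,0,-6],
    [0,0,-12],
    [0,0,-18],
    [0,0,-20],
    [0,0,-20],
    [0,0,-20],
    [0,0,-10],
    [0,0,0],
    [0,0,0]
  ],
  "twist": [
    [0,0,0],
    [0,0,0],
    [0,0,0],
    [0,0,0],
    [0,0,0],
    [0,0,0],
    [0,0,0],
    [0,0,0],
    [0,0,0]
  ]
}}

```text
time_s: 13.65
position: [0.4813, -0.0103, 0.2059]
tcp_rot: [[0.994, -0.106, 0.005], [-0.106, -0.994, -0.001], [0.005, 0.0, -1.0]]
force: [0.2, -0.5, 0.2]
opening: 1.003
```

```bash
python3 - <<'E'
from h import *
go(.48,.25,.25,-6.1)
c=bot.capture('scene');save('scene6',c)
E
```

```text
t 13.65 p [ 0.4813 -0.0103  0.2059] yaw -6.108639651686576 q6 81.51786867269672 F [ 0.2 -0.5  0.2] op 1.003
slide [ -28.8 -258.7  -44.3] twist [ 0.    -0.005 -0.   ]
```

View pics/scene6.png

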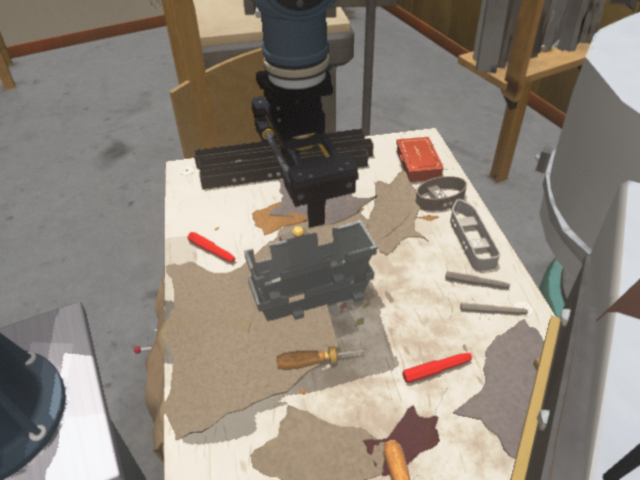

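Released and clear. I'll move the arm aside (+y, up) so the top camera can check the result.

Request:
{"method": "carry_out", "body": {
  "grip": [1,1,1,1,1,1,1,1,1,1],
  "slide": [
    [0,0,-20],
    [-3,-25,-15],
    [-3,-35,-5],
    [-3,-35,0],
    [-3,-35,0],
    [-3,-35,0],
    [-3,-35,0],
    [-3,-35,0],
    [0,-15,0],
    [0,0,0]
  ],
  "twist": [
    [0,0,0],
    [0,0,0],
    [0,0,0],
    [0,0,0],
    [0,0,0],
    [0,0,0],
    [0,0,0],
    [0,0,0],
    [0,0,0],
    [0,0,0]
  ]
}}

```text
time_s: 14.7
position: [0.4832, 0.248, 0.2351]
tcp_rot: [[0.994, -0.111, -0.018], [-0.111, -0.994, -0.002], [-0.017, 0.004, -1.0]]
force: [-0.8, -0.4, 0.6]
opening: 1.001
```

```bash
python3 - <<'E'
from h import *
go(.48,.25,.25,-6.1)
a=np.radians(-6.1);u=np.array([np.cos(a),np.sin(a)]);v=np.array([-u[1],u[0]])
for n in('scene','top'):
  c=bot.capture(n);save(n+'7',c);X=world(c)
  if n=='top': cv2.imwrite('pics/t7z.png',cv2.resize(c['color'][190:345,240:430,::-1],None,fx=3.8,fy=3.8,interpolation=cv2.INTER_CUBIC))
  for z0 in (.118,.064):
    m=(np.abs(X[...,2]-z0)<.006)&(X[...,0]>.36)&(X[...,0]<.61)&(abs(X[...,1]+.01)<.07)
    q=(X[m][:,:2]-[.485,-.0112])*1000;s=q@u;t=q@v;z=X[m][:,2]
    print(n,z0,np.percentile(s,[.5,99.5]).round(1), cv2.minAreaRect(q.astype(np.float32))[2] if len(q) else '')
    for lo,hi in((-95,-75),(78,95)):
        k=(s>lo)&(s<hi)&(abs(t)<36)
        if k.sum(): print((lo,hi),k.sum(),np.percentile(t[k],[1,99]).round(1),np.median(z[k]).round(4))
E
```

```text
t 14.7 p [0.4832 0.248  0.2351] yaw -6.394828011746398 q6 111.59804522581909 F [-0.8 -0.4  0.6] op 1.001
slide [ -3.7  -1.6 -14.9] twist [ 0.004  0.017 -0.005]
scene 0.118 [-90.5  92.5] 84.31802368164062
(-95, -75) 195 [-33.7  28.8] 0.1169
(78, 95) 203 [-32.7  28.4] 0.1168
scene 0.064 [-91.6  91.1] 79.67507934570312
(-95, -75) 174 [-32.7  28.8] 0.0628
(78, 95) 79 [-32.4 -11.6] 0.063
top 0.118 [-88.4  94.9] 84.17084503173828
(-95, -75) 186 [-29.2  31.3] 0.1178
(78, 95) 218 [-28.7  32.4] 0.1176
top 0.064 [-89.5  81.8] 84.23210906982422
(-95, -75) 64 [-27.9  31.4] 0.0631
(78, 95) 69 [-15.   19.2] 0.0647
```

View pics/t7z.png

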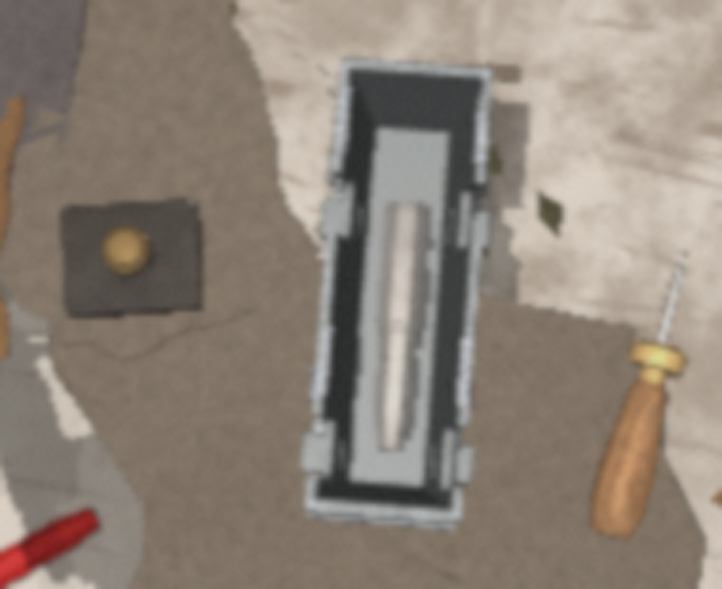

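```bash
python3 -c "
from rig import bot
print(bot.hand_in())"
```

```text
the job is handed in; nothing more can be done
None
```

The upper tray is now stacked on the lower one, turned half a turn, with the punch still lying in it. I gripped it across the rim band, lifted it out, turned it 180° and lowered it until the lugs met the ledges. I then released it, moved the arm clear and handed the job in at about 15 s of the 40 s allowed.

Last checks before handing in:
- **Height and level:** the upper rim sits about 54 mm above the lower rim, and both ends are level to within about 0.2 mm.
- **Position:** the trays line up to about 1 mm in plan, with their axes parallel to within about a degree. At the last clear scene view, with the upper tray lifted, the lower tray was within about 1 mm of its start position.
- **Punch:** it lies lengthwise in the tray, roughly 10 mm from its centre in plan.
- **Surroundings:** by eye, the weight and awl look where they were; I did not measure them again. The gripper is open and about 0.25 m away.

**Disagreements:** the scene and top cameras differ by about 2–4 mm in absolute position, but each on its own shows the trays aligned. The wrist camera and the arm's own position put the turned tray 1.5–2 mm further along x than the scene camera did, so I placed it by the scene camera. No check failed.

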